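Shut the drawers that can close

TASK

All three drawers of the small chest on the bench stand open. With the fingertips, push the two drawers with low contents fully shut, gently and without slamming, and leave the drawer with the tall tin in it standing open as it is, because the tin would not clear the chest. Do not touch or lift the things in the drawers, and do not disturb the things lying on and beside the chest.

Things in the scene. Friction and masses are not known exactly. Their poses are not given: they have to be found in the camera images.
- chest: low fixed dark wood chest on the bench, 120 deep (x) x 258 wide (y) x 48 high, three drawers side by side. Origin: centre of its underside. Its x points from its front to its back (away from the robot), y to its left, z up; it may stand turned by up to about 0.22 rad. The face of its case lies at x = -60 mm, and the overlaid drawer fronts close against that face. The drawers are 84 mm apart in y: left at +84, middle at 0, right at -84 mm
- drawer_left (a joint): the left drawer's slide in m: 0 fully shut, grows as it comes out along the chest's -x (range 0 to 0.095). Starts 0.070 to 0.088 out. No spring: it takes about 2 to 3 N to push it and it stays where it is left
- left_front (a point): centre of the outer face of the left drawer's front, 24 mm above the bench; axes as the chest's. The front is 81 wide, 10 thick, from 4 to 43 mm above the bench, with a finger notch 26 wide and 10 deep in the middle of its top edge; no handle. The drawer behind it is open on top, 66 wide and 100 long inside, walls up to 32 mm and inner floor 11 mm above the bench; the drawer runs in under the case's top board, whose underside is 42 mm above the bench
- drawer_middle (a joint): the middle drawer's slide in m: 0 fully shut, grows as it comes out along the chest's -x (range 0 to 0.095). Starts 0.070 to 0.088 out. No spring: it takes about 2 to 3 N to push it and it stays where it is left
- middle_front (a point): centre of the outer face of the middle drawer's front, 24 mm above the bench; axes as the chest's. The front is 81 wide, 10 thick, from 4 to 43 mm above the bench, with a finger notch 26 wide and 10 deep in the middle of its top edge; no handle. The drawer behind it is open on top, 66 wide and 100 long inside, walls up to 32 mm and inner floor 11 mm above the bench; the drawer runs in under the case's top board, whose underside is 42 mm above the bench
- drawer_right (a joint): the right drawer's slide in m: 0 fully shut, grows as it comes out along the chest's -x (range 0 to 0.095). Starts 0.070 to 0.088 out. No spring: it takes about 2 to 3 N to push it and it stays where it is left
- right_front (a point): centre of the outer face of the right drawer's front, 24 mm above the bench; axes as the chest's. The front is 81 wide, 10 thick, from 4 to 43 mm above the bench, with a finger notch 26 wide and 10 deep in the middle of its top edge; no handle. The drawer behind it is open on top, 66 wide and 100 long inside, walls up to 32 mm and inner floor 11 mm above the bench; the drawer runs in under the case's top board, whose underside is 42 mm above the bench
- tall_tin_center (a point): centre of an open red tin, 56 across x 58 high, standing loose in one of the three drawers; its top is 69 mm above the bench, so it cannot pass under the case's top board
- flat_tin_center (a point): centre of a flat round aluminium tin, 39 across x 13 high, loose in another drawer; goes in easily
- loupe_center (a point): centre of a grey loupe cup, 31 across x 22 high, loose in the remaining drawer; goes in easily
- firebrick: loose grey soldering brick 37 x 73 x 25 high on the bench to the right of the chest; origin at the centre of its underside; a bystander
- pliers: loose pliers with blue handles, 41 x 126 x 11 high, on the bench to the left of the chest; origin at the centre of its underside; a bystander
- pad: loose pad of note paper 42 x 43 x 10 high lying on top of the chest (48 mm above the bench); origin at the centre of its underside; a bystander

How it is judged:
By the outcome, as a careful person would: the job done as asked, in the order asked, and still so for the second after the job is handed in, with the robot touching nothing.
It also fails if it takes over 40 s, if anything falls off the work surface, if the arm or the gripper's body presses on something with over 40 N, if the wrist force passes 120 N, or if a joint passes its speed limit or range.

ROBOT

A 6-joint arm with a two-finger parallel gripper is mounted at the origin on a cart in front of the work surface, level with it; the furniture and walls round the work are solid. World frame = base frame: x ahead of the robot, y to its left, z up, the work surface at z = 0. Lengths are in m, angles in rad, forces in N, time in s.
With the tool pointing down it reaches from about 0.325 to 0.75 m from the base axis. Payload 7.6 kg.
Tool frame: the origin (TCP) lies on the centre line of the jaws, within the pads' length; the fingertips stand 17 mm ahead of it and the grasp point (between the pads) lies 2 mm behind it; z points along the fingers, y is the direction in which the jaws open and shut (so a half turn about z gives the same grasp; the last joint's range is limited). The gripper opens to 85 mm and grips with 20 to 120 N. Pads are 22 mm wide; open, the fingers measure 114 mm over their backs; the gripper's body (76 mm by 85 mm) begins 54 mm behind the grasp point. The pads swing forward as they close: fully open they stand 13 mm farther back than shut.
Start: joints at [-1.264, 0.052, 1.401, -0, 1.689, -0.07], TCP at [0.193, -0.488, 0.224] pointing down, gripper open.
Joint ranges: [-2.9, 2.9], [-0.91, 2.17], [0.12, 2.37], [-1.06, 4.2], [0.26, 2.73], [-2.93, 2.93]. Speed limits (rad/s): [2.57, 2.57, 3.01, 3.14, 3.14, 3.14].

INTERFACE

Orientations are given as a rotation vector (axis times angle).
In Python, from rig import bot gives the robot as it stands.
- The arm moves only by the tool servo_tool, never from a script. Its argument "deltas" is a list of rows, each a list of 5 numbers: the gripper command: -1 is fully open, 1 is shut, values between are in proportion, then the shift along the tool's x, y, z in m, then the turn about the tool's z in rad. In form: [[claw, dx, dy, dz, turn], ...]. A call has 1 to 20 rows; each row shifts and turns the commanded pose from where the row before left it, along the tool's axes as they then stand; what a row does not reach is not made up. A row lasts 1/10 s, in which the tool goes at most 50 mm and 8.59 degrees, less where a joint would pass 70% of its speed; a pose out of reach is approached as far as the arm can. A call with a gripper value outside its range is refused whole. The fingers move at their own pace and stop on an object; the grip force is fixed at half the most. Time passes only in rows, so rows that do not move let the fingers close. It gives the time, the measured TCP pose, the force and the opening at its end, in the units of the state.
- bot.observe(): the state, without advancing time (a new reading comes with each control period).
- bot.grab_frame(name): name is "scene" or "side" or "wrist"; returns a dict with "color" (400x640x3 uint8, red, green, blue), "fov_y" (degrees; the focal length in pixels is half the picture's height over the tangent of half this angle, whatever the lens; pixels are square), "cx", "cy" (the principal point, pixels), "extrinsics" (4x4, takes a point from camera to world coordinates). Camera axes: x right, y up, looking along -z (the intrinsics and any distortion apply to the point x, -y, -z); pixel columns grow to the right and rows downward; lengths in m; the calibration is good to about 2 mm. A picture is of the moment at which its call begins. There is no depth.
- bot.finish_job(): hands the job in, once; it reports no verdict.
The state is a dict: "t": time; "q": joint angles; "qvel": joint speeds; "tau": joint torques, N m; "eef_pos": TCP position; "ee_rot": TCP orientation; "wrist_force": force on the tool from outside, world axes, zero at the start; "ft_torque": the same for the moment, N m; "width": finger opening in m.
Only numpy, scipy, OpenCV 4.12 (cv2) and the standard library are available. Lean on these libraries where they do the work, as an engineer would, in place of code of your own. Each camera call takes 0.05 s, during which the arm holds its last target.

## Working session

There is one attempt and no reset: what is moved stays moved. The work goes in short steps, Python scripts to look and compute and a tool call to move; the robot and the scene stay as the last step left them, time stands still between calls to the robot, and variables do not carry over. Pictures are saved under pics/ and viewed, and the job is handed in when it is done.

Besides the shell and the picture viewer there is one more tool, called after "Emit:" by a JSON object that holds its "op" and its "data". servo_tool: Moves the arm, as the interface text tells. Its arguments: {"type":"object","properties":{"deltas":{"type":"array","items":{"type":"array","items":{"type":"number"}}}},"required":["deltas"]}

```bash
mkdir -p pics
python3 - <<'E'
from rig import bot
import cv2,numpy as np
print(bot.observe())
for n in ["scene","side","wrist"]:
    f=bot.grab_frame(n); cv2.imwrite(f"pics/{n}0.png",f["color"][:,:,::-1]); print(n,{k:(np.round(v,4).tolist() if k!='color' else 0) for k,v in f.items()})
E
```

```text
{'t': 0.0, 'q': array([-1.26428538e+00,  5.28167898e-02,  1.40173554e+00,  1.39623772e-05,
        1.68859451e+00, -7.02788404e-02]), 'qvel': array([ 0.00032704,  0.00070022, -0.00125773, -0.00044088,  0.00122064,
        0.00103878]), 'tau': array([ 3.27330825e-03, -3.81666577e+01, -3.60182619e+01,  1.23107661e-04,
        6.25121553e-03,  1.74766723e-05]), 'eef_pos': array([ 0.19310763, -0.48785782,  0.22327743]), 'ee_rot': array([-3.08448750e+00, -5.88078272e-01,  2.65928110e-04]), 'wrist_force': array([ 0.17675825, -0.34909409, -0.64105079]), 'ft_torque': array([0.02273906, 0.03516882, 0.01051991]), 'width': 0.08578713333793618}
scene {'color': 0, 'fov_y': 44.2309, 'cx': 314.7018, 'cy': 197.2781, 'extrinsics': [[0.78, 0.4536, -0.4311, 0.1087], [-0.6255, 0.5829, -0.5186, -0.5217], [0.016, 0.6742, 0.7384, 0.8466], [0.0, 0.0, 0.0, 1.0]]}
side {'color': 0, 'fov_y': 45.7461, 'cx': 324.6736, 'cy': 205.3358, 'extrinsics': [[-0.9958, -0.0579, 0.0714, 0.6589], [0.0914, -0.5341, 0.8405, 1.0884], [-0.0105, 0.8434, 0.5371, 0.7301], [0.0, 0.0, 0.0, 1.0]]}
wrist {'color': 0, 'fov_y': 68.7107, 'cx': 321.0108, 'cy': 200.9166, 'extrinsics': [[0.3677, 0.8968, 0.2462, 0.2554], [-0.93, 0.355, 0.0956, -0.464], [-0.0017, -0.2641, 0.9645, 0.3739], [0.0, 0.0, 0.0, 1.0]]}
```

View pics/scene0.png

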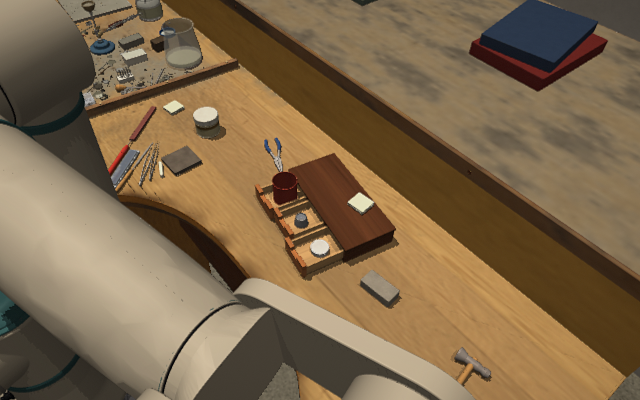

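View pics/side0.png

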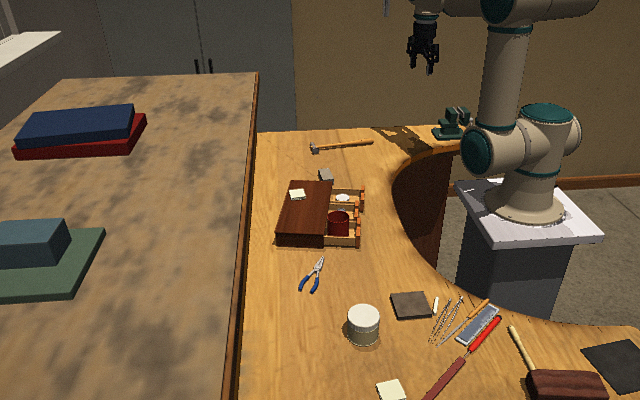

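View pics/wrist0.png

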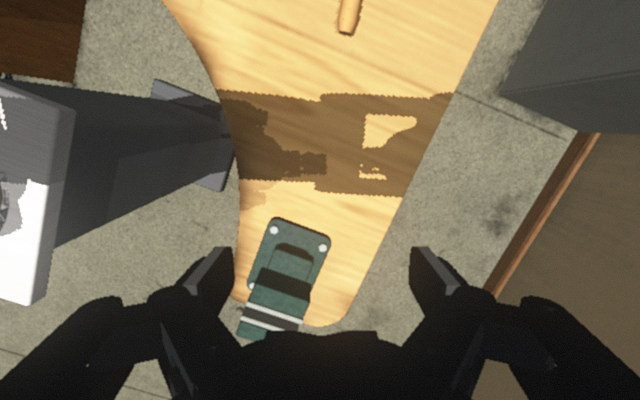

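The scene view shows the red tin in the left drawer (285,186), the loupe in the middle one (301,219) and the flat tin in the right one (320,247). I'll enlarge the crops to get corner pixels.

Run:
```python
import cv2
a=cv2.imread("pics/scene0.png")[130:310,230:430]; cv2.imwrite("pics/sc_crop.png",cv2.resize(a,None,fx=3.3,fy=3.3,interpolation=cv2.INTER_CUBIC)) if 0 else cv2.imwrite("pics/sc_crop.png",cv2.resize(a,(660,594),interpolation=cv2.INTER_CUBIC))
a=cv2.imread("pics/side0.png")[160:260,265:385]; cv2.imwrite("pics/si_crop.png",cv2.resize(a,(720,600),interpolation=cv2.INTER_CUBIC))
```

```text
(no output)
```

View pics/sc_crop.png

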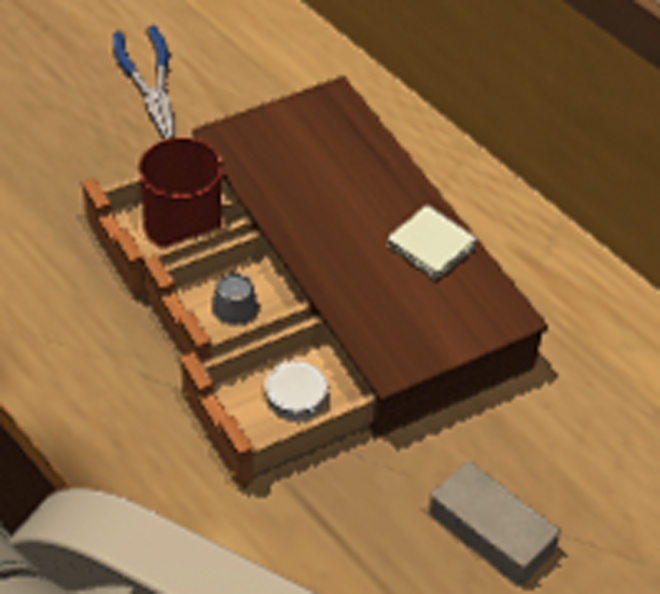

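View pics/si_crop.png

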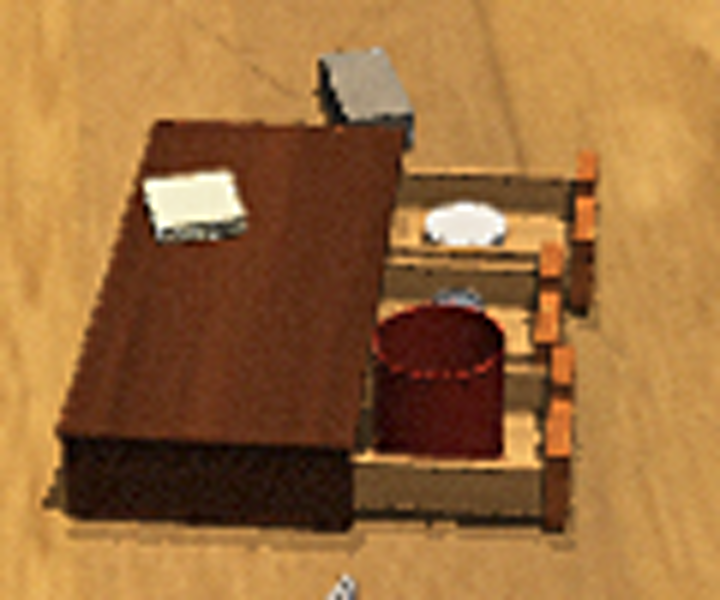

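```bash
cat > h.py <<'E'
import numpy as np,cv2
def cam(f): 
    fl=200/np.tan(np.radians(f["fov_y"])/2); return fl,f["cx"],f["cy"],np.array(f["extrinsics"])
def proj(c,P):
    fl,cx,cy,T=c; p=(np.asarray(P)-T[:3,3])@T[:3,:3]
    return np.stack([cx-fl*p[:,0]/p[:,2], cy+fl*p[:,1]/p[:,2]],1)
def chest(s,L):
    c,n=np.cos(s[2]),np.sin(s[2]); L=np.asarray(L,float)
    return np.stack([s[0]+c*L[:,0]-n*L[:,1], s[1]+n*L[:,0]+c*L[:,1], L[:,2]],1)
E
cat > fit.py <<'E'
from rig import bot
from h import *
from scipy.optimize import least_squares
cs=cam(bot.grab_frame("scene"));ci=cam(bot.grab_frame("side"))
top=lambda:[[.06,.129,.048],[-.06,.129,.048],[-.06,-.129,.048],[.06,-.129,.048]]
def pts(s):
    L=top()
    for k,y in enumerate((.084,0,-.084)):
        for e in (.0405,-.0405): L.append([-.07-s[3+k],y+e,.043])
    return L
S=np.array([(345,77),(195,130),(376,399),(546,327),(84,187),(135,262),(146,257),(203,350),(183,357),(238,452)])/3.3+[230,130]
I=np.array([(62,437),(354,445),(402,130),(155,122),(571,457),(575,347),(558,343),(560,245),(596,240),(597,152)])/6+[265,160]
def r(s):
    P=chest(s,pts(s)); return np.concatenate([(proj(cs,P)-S).ravel(),(proj(ci,P)-I).ravel()])
o=least_squares(r,[.55,0,0,.08,.08,.08],loss='soft_l1'); s=o.x
print(np.round(s,4)); print(np.round(r(s).reshape(2,-1,2),1).tolist())
for y,k in ((.084,3),(0,4),(-.084,5)): print(chest(s,[[-.07-s[k],y,.024],[-.07,y,.024]]).round(4).tolist())
E
python3 fit.py
```

```text
[ 0.6171  0.0062 -0.1887  0.0781  0.0689  0.0838]
[[[-0.5, 0.1], [-0.2, 0.0], [1.2, -1.2], [-0.6, -0.7], [-0.8, -2.0], [-1.4, -0.7], [-0.3, 0.3], [-1.1, -1.6], [-1.0, -0.1], [0.3, 0.4]], [[0.0, -2.8], [-0.5, -1.7], [0.3, -0.9], [0.7, -1.1], [-0.7, -1.4], [-0.3, -1.4], [-1.0, -1.5], [-0.1, -1.5], [-0.7, -1.0], [-0.1, -1.0]]]
[[0.4874, 0.1164, 0.024], [0.5641, 0.1018, 0.024]]
[[0.4806, 0.0322, 0.024], [0.5483, 0.0193, 0.024]]
[[0.4503, -0.0475, 0.024], [0.5326, -0.0632, 0.024]]
```

Emit:
{"op": "servo_tool", "data": {"deltas": [[1,0,0,0,0.142],[1,0,0,0,0.142],[1,0,0,0,0.141],[1,0,0,0,0.141],[1,0.008,-0.03,0,0],[1,0.008,-0.03,0,0],[1,0.008,-0.03,0,0],[1,0.008,-0.03,0,0],[1,0.008,-0.03,0,0],[1,0.008,-0.03,0,0],[1,0.008,-0.03,0,0],[1,0.008,-0.03,0,0],[1,0.008,-0.03,0,0],[1,0.008,-0.03,0,0],[1,0.008,-0.03,0,0],[1,0.008,-0.03,0,0],[1,0.008,-0.03,0,0],[1,0.008,-0.03,0,0],[1,0.008,-0.03,0,0],[1,0.005,-0.03,0,0]]}}

```text
t: 2.25
eef_pos: [0.4066, -0.039, 0.224]
ee_rot: [3.127, -0.297, 0.0]
wrist_force: [0.1, -0.4, 0.7]
width: 0.0
```

```bash
cat > st.py <<'E'
from rig import bot
from h import *
from scipy.spatial.transform import Rotation as R
s=np.array([0.6171,0.0062,-0.1887])
o=bot.observe(); M=R.from_rotvec(o["ee_rot"]).as_matrix(); p=o["eef_pos"]
c,n=np.cos(s[2]),np.sin(s[2]); A=np.array([[c,n],[-n,c]])
print("t",round(o["t"],2),"p",p.round(4),"chest",(A@(p[:2]-s[:2])).round(4),"yaw tool x",np.arctan2(M[1,0],M[0,0]).round(4),"tilt",M[2,2].round(4),"F",o["wrist_force"].round(2),"Fchest",(A@o["wrist_force"][:2]).round(2),"w",round(o["width"],4))
E
cat > pic.py <<'E'
import sys,cv2
from rig import bot
k=sys.argv[1]
for n in sys.argv[2:]:
    cv2.imwrite(f"pics/{n}{k}.png",bot.grab_frame(n)["color"][:,:,::-1])
E
python3 st.py; python3 pic.py 1 wrist
```

```text
t 2.25 p [ 0.4066 -0.039   0.224 ] chest [-0.1983 -0.0839] yaw tool x -0.1891 tilt -1.0 F [ 0.11 -0.39  0.68] Fchest [ 0.19 -0.37] w 0.0
```

View pics/wrist1.png

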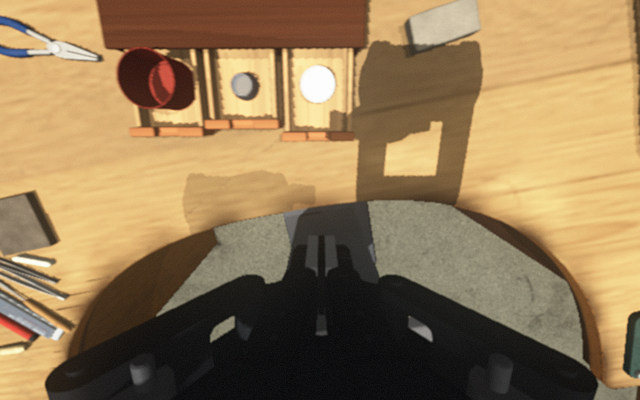

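The wrist view is square to the chest: right front at (318,135), middle at (242,124), left at (166,131), with all the contents in place. I'll check the fit against this view.

Run:
```python
from rig import bot
from h import *
s=[.6171,.0062,-.1887,.0781,.0689,.0838]
f=bot.grab_frame("wrist");c=cam(f);im=f["color"][:,:,::-1].copy()
for k,y in enumerate((.084,0,-.084)):
    P=proj(c,chest(s,[[-.07-s[3+k],y+e,.043] for e in(.0405,-.0405)]));print(P.round(1).tolist())
    cv2.line(im,*[tuple(int(v) for v in p) for p in P.round()],(0,255,0),1)
P=proj(c,chest(s,[[-.06,.129,.048],[-.06,-.129,.048]]));cv2.line(im,*[tuple(int(v) for v in p) for p in P.round()],(255,255,0),1)
cv2.imwrite("pics/w1o.png",cv2.resize(im[20:170,90:390],(800,400)))
```

```text
[[136.2, 136.3], [209.1, 136.5]]
[[211.0, 127.9], [284.5, 128.1]]
[[287.6, 141.9], [360.4, 142.0]]
```

View pics/w1o.png

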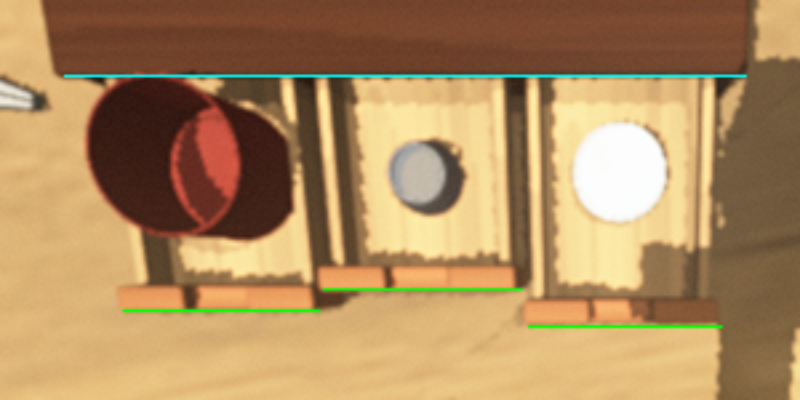

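Emit:
{"op": "servo_tool", "data": {"deltas": [[1,0,0,0.02,0],[1,0,0,0.03,0],[1,0,0,0.03,0],[1,0,0,0.03,0],[1,0,0,0.03,0],[1,0,0,0.025,0],[1,0,0,0.014,0],[1,0,0,0.01,0],[1,0.004,0,0,0],[1,0.005,0,0,0],[1,0.005,0,0,0],[1,0.004,0,0,0],[1,0.002,0,0,0]]}}

```text
t: 3.65
eef_pos: [0.4267, -0.0442, 0.0356]
ee_rot: [3.127, -0.297, 0.002]
wrist_force: [0.3, 0.8, -0.8]
width: -0.0001
```

```bash
python3 st.py; python3 pic.py 2 wrist side
```

```text
t 3.65 p [ 0.4267 -0.0442  0.0356] chest [-0.1776 -0.0852] yaw tool x -0.1891 tilt -1.0 F [ 0.26  0.78 -0.82] Fchest [0.11 0.82] w -0.0001
```

View pics/wrist2.png

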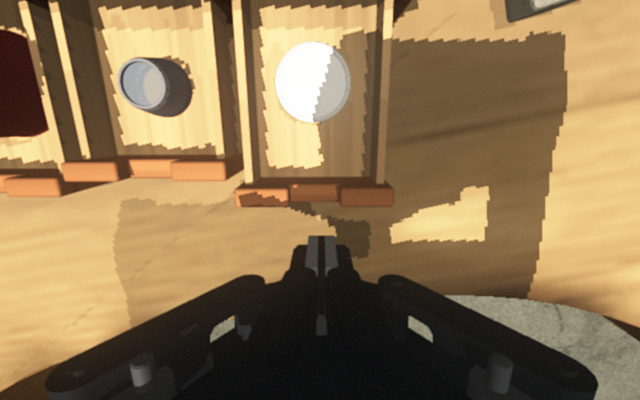

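View pics/side2.png

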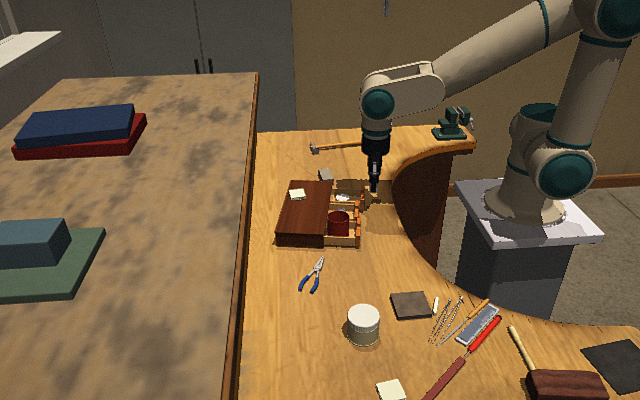

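The fingertips (320,240) stand just short of the right front, centred on its notch (316,192).

Emit:
{"op": "servo_tool", "data": {"deltas": [[1,0.003,0,0,0],[1,0.003,0,0,0],[1,0.002,0,0,0],[1,0.002,0,0,0],[1,0.002,0,0,0],[1,0.002,0,0,0],[1,0.002,0,0,0],[1,0.002,0,0,0]]}}

```text
t: 4.55
eef_pos: [0.4437, -0.0474, 0.0351]
ee_rot: [3.127, -0.297, 0.0]
wrist_force: [-0.3, 0.1, 0.0]
width: 0.0
```

```bash
python3 st.py; python3 pic.py 3 wrist
```

```text
t 4.55 p [ 0.4437 -0.0474  0.0351] chest [-0.1602 -0.0852] yaw tool x -0.1891 tilt -1.0 F [-0.26  0.14  0.01] Fchest [-0.29  0.09] w 0.0
```

View pics/wrist3.png

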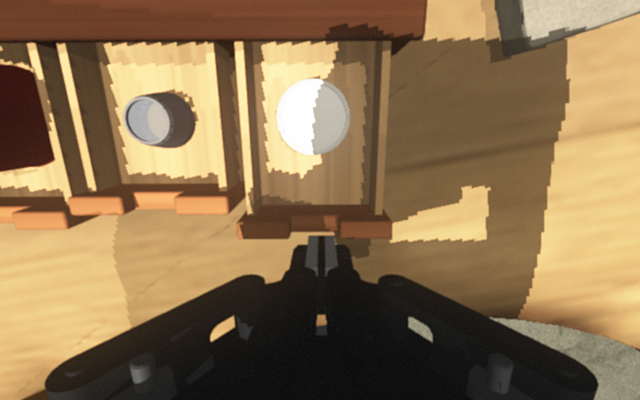

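Emit:
{"op": "servo_tool", "data": {"deltas": [[1,0.002,0,0,0],[1,0.002,0,0,0],[1,0.002,0,0,0],[1,0.002,0,0,0],[1,0.002,0,0,0],[1,0.003,0,0,0],[1,0.003,0,0,0],[1,0.003,0,0,0]]}}

```text
t: 5.4
eef_pos: [0.4625, -0.051, 0.0351]
ee_rot: [3.127, -0.297, 0.0]
wrist_force: [-0.7, 0.2, -0.5]
width: 0.0
```

```bash
python3 st.py; python3 pic.py 4 wrist
```

```text
t 5.4 p [ 0.4625 -0.051   0.0351] chest [-0.1411 -0.0852] yaw tool x -0.1892 tilt -1.0 F [-0.7   0.16 -0.48] Fchest [-0.72  0.02] w 0.0
```

View pics/wrist4.png

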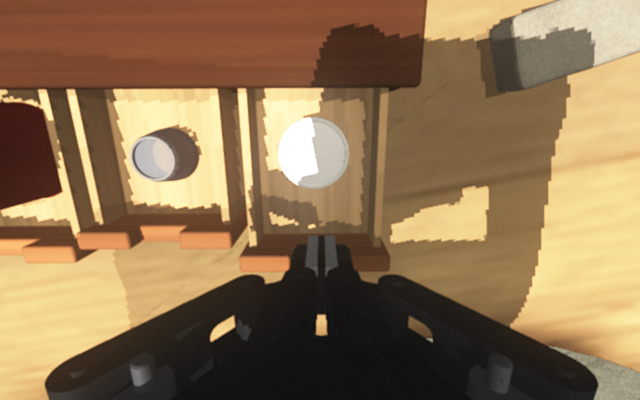

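The drawer has started moving: the front-to-case distance fell from 197 to 182 px. Contact is centred.

Emit:
{"op": "servo_tool", "data": {"deltas": [[1,0.003,0,0,0],[1,0.004,0,0,0],[1,0.004,0,0,0],[1,0.004,0,0,0],[1,0.004,0,0,0],[1,0.004,0,0,0],[1,0.004,0,0,0],[1,0.004,0,0,0],[1,0.004,0,0,0],[1,0.004,0,0,0],[1,0.003,0,0,0],[1,0.002,0,0,0],[1,0.002,0,0,0]]}}

```text
t: 6.75
eef_pos: [0.5075, -0.0597, 0.0351]
ee_rot: [3.127, -0.297, -0.0]
wrist_force: [-0.0, 0.9, -0.1]
width: -0.0001
```

```bash
python3 st.py; python3 pic.py 5 wrist
```

```text
t 6.75 p [ 0.5075 -0.0597  0.0351] chest [-0.0953 -0.0853] yaw tool x -0.1892 tilt -1.0 F [-0.01  0.9  -0.06] Fchest [-0.18  0.89] w -0.0001
```

View pics/wrist5.png

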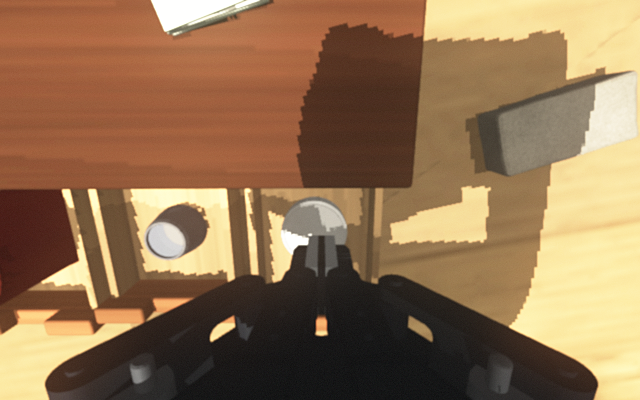

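Drawer front is no longer visible ahead of the tips. I'm stopping to check from the side.

Run:
```python
from rig import bot
from h import *
f=bot.grab_frame("side");c=cam(f);o=bot.observe();p=o["eef_pos"]
print(proj(c,[p,p-[0,0,.017]]).round(1).tolist())
cv2.imwrite("pics/s6.png",cv2.resize(f["color"][130:260,265:405,::-1],(645,599),interpolation=cv2.INTER_CUBIC))
f=bot.grab_frame("scene");c=cam(f)
print(proj(c,[p,p-[0,0,.017]]).round(1).tolist())
cv2.imwrite("pics/c6.png",cv2.resize(f["color"][100:310,230:430,::-1],(570,599),interpolation=cv2.INTER_CUBIC))
```

```text
[[343.3, 192.8], [343.3, 197.9]]
[[319.2, 244.5], [319.0, 249.4]]
```

View pics/s6.png

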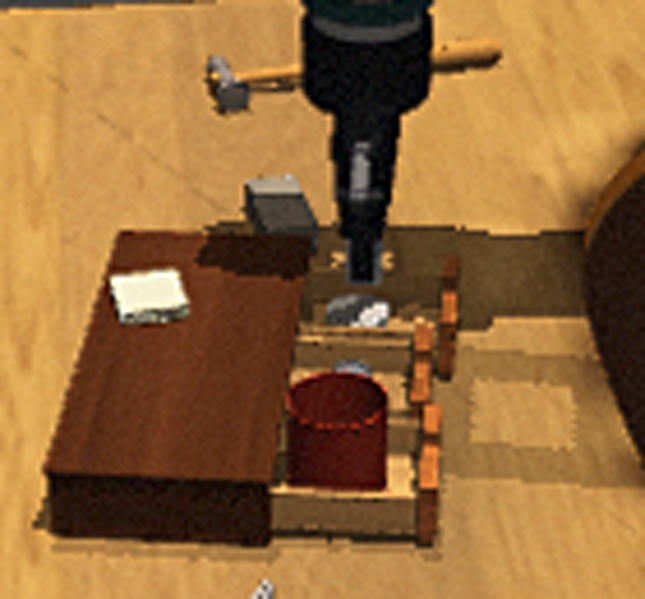

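View pics/c6.png

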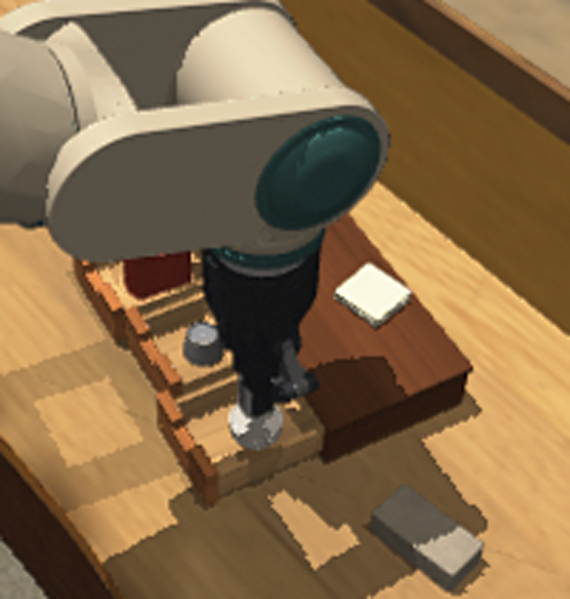

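The tips actually sit about 20 mm higher than assumed. In the side crop the tip shows at (362,283) against a predicted (361,313). They went over the front through the notch, above the contents, and the drawer hasn't moved. I'll raise, back out and come in lower.

Emit:
{"op": "servo_tool", "data": {"deltas": [[1,0,0,-0.02,0],[1,0,0,-0.02,0],[1,0,0,-0.02,0],[1,-0.01,0,0,0],[1,-0.02,0,0,0],[1,-0.03,0,0,0],[1,-0.03,0,0,0],[1,0,0,0.02,0],[1,0,0,0.02,0],[1,0,0,0.02,0],[1,0,0,0,0]]}}

```text
t: 8.0
eef_pos: [0.416, -0.0421, 0.0317]
ee_rot: [-3.127, 0.297, 0.01]
wrist_force: [-0.5, -0.3, -0.1]
width: -0.0004
```

```bash
cat > tip.py <<'E'
import sys
from rig import bot
from h import *
p=bot.observe()["eef_pos"]
f=bot.grab_frame("side");c=cam(f);im=f["color"][:,:,::-1];S=6
u0,v0=300,150
a=cv2.resize(im[v0:v0+95,u0:u0+95],None,fx=S,fy=S,interpolation=cv2.INTER_CUBIC)
for d in (0,.017):
    q=proj(c,[p-[0,0,d]])[0]; print((q-[u0,v0])*S)
    cv2.drawMarker(a,tuple(int(v) for v in (q-[u0,v0])*S),(0,255,0),cv2.MARKER_CROSS,14)
cv2.imwrite(f"pics/tip{sys.argv[1]}.png",a)
E
python3 st.py; python3 tip.py 7
```

```text
t 8.0 p [ 0.416  -0.0421  0.0317] chest [-0.1885 -0.0852] yaw tool x -0.1892 tilt -1.0 F [-0.51 -0.34 -0.1 ] Fchest [-0.44 -0.43] w -0.0004
[457.32760654 271.10959069]
[455.61428195 301.69226316]
```

View pics/tip7.png

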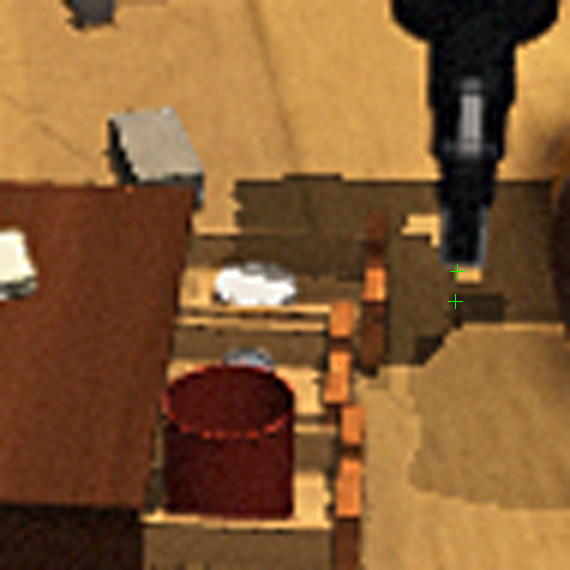

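Emit:
{"op": "servo_tool", "data": {"deltas": [[1,0,0,0.006,0],[1,0,0,0.005,0],[1,0,0,0.004,0],[1,0.004,-0.001,0,0],[1,0.004,0,0,0],[1,0.003,0,0,0],[1,0.003,0,0,0],[1,0.003,0,0,0],[1,0.002,0,0,0],[1,0.002,0,0,0],[1,0.002,0,0,0],[1,0.002,0,0,0],[1,0.002,0,0,0]]}}

```text
t: 9.35
eef_pos: [0.4457, -0.0468, 0.02]
ee_rot: [-3.128, 0.297, 0.001]
wrist_force: [-0.7, 0.6, 1.6]
width: 0.0002
```

```bash
python3 st.py; python3 tip.py 8;python3 pic.py 8 wrist
```

```text
t 9.35 p [ 0.4457 -0.0468  0.02  ] chest [-0.1584 -0.0842] yaw tool x -0.1892 tilt -1.0 F [-0.74  0.58  1.56] Fchest [-0.83  0.43] w 0.0002
[392.51657471 290.56387328]
[391.24856808 320.83510668]
```

View pics/tip8.png

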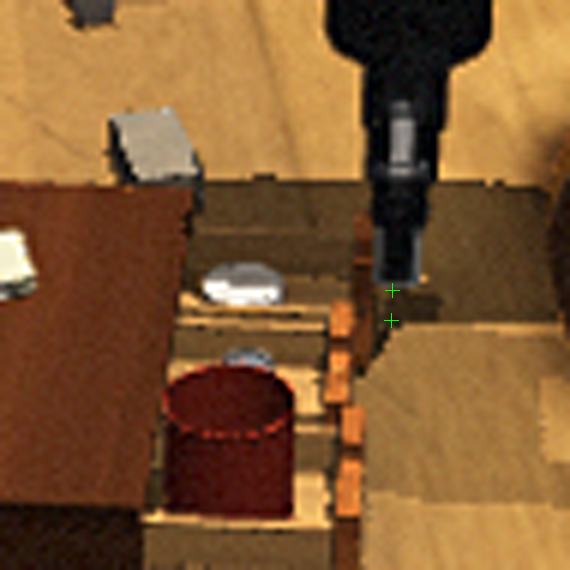

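View pics/wrist8.png

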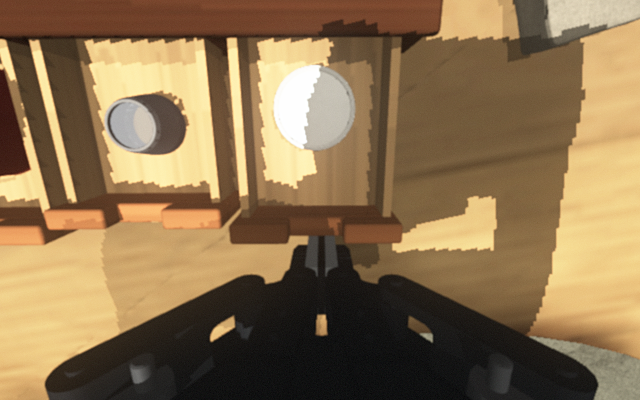

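Now in contact below the notch, and the drawer has begun to move: its front shifted from 375 to 363 in the side crop.

Emit:
{"op": "servo_tool", "data": {"deltas": [[1,0.003,0,0,0],[1,0.003,0,0,0],[1,0.004,0,0,0],[1,0.004,0,0,0],[1,0.004,0,0,0],[1,0.004,0,0,0],[1,0.004,0,0,0],[1,0.004,0,0,0],[1,0.004,0,0,0],[1,0.004,0,0,0],[1,0.004,0,0,0],[1,0.004,0,0,0],[1,0.004,0,0,0],[1,0.003,0,0,0],[1,0.003,0,0,0],[1,0.002,0,0,0]]}}

```text
t: 11.05
eef_pos: [0.503, -0.0578, 0.0201]
ee_rot: [3.127, -0.297, 0.0]
wrist_force: [-1.6, 1.2, 0.3]
width: 0.0003
```

```bash
python3 st.py; python3 tip.py 9;python3 pic.py 9 wrist
```

```text
t 11.05 p [ 0.503  -0.0578  0.0201] chest [-0.1001 -0.0843] yaw tool x -0.1892 tilt -1.0 F [-1.56  1.24  0.3 ] Fchest [-1.76  0.92] w 0.0003
[269.84953295 285.14639438]
[269.40687368 315.34000305]
```

View pics/tip9.png

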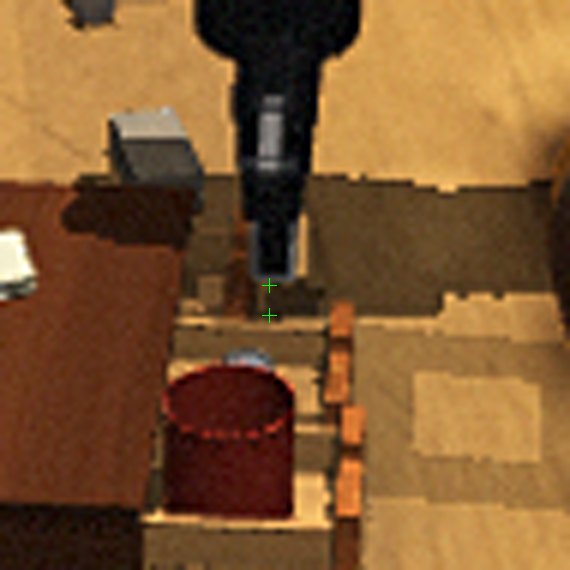

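View pics/wrist9.png

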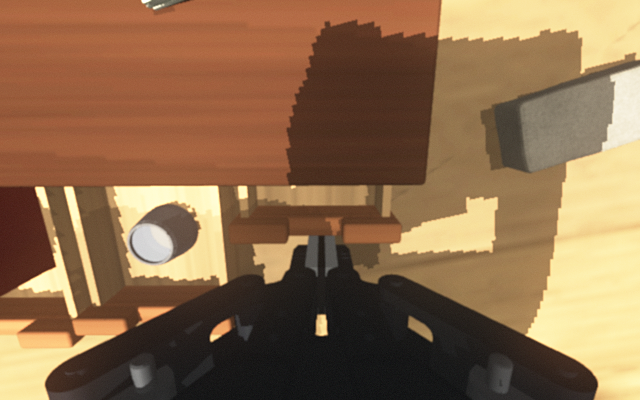

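The right drawer is sliding with the fingers, with about 19 mm to go. I'll finish it slowly.

Emit:
{"op": "servo_tool", "data": {"deltas": [[1,0.002,0,0,0],[1,0.002,0,0,0],[1,0.002,0,0,0],[1,0.002,0,0,0],[1,0.002,0,0,0],[1,0.002,0,0,0],[1,0.002,0,0,0],[1,0.001,0,0,0],[1,0.001,0,0,0],[1,0.001,0,0,0],[1,0.001,0,0,0]]}}

```text
t: 12.25
eef_pos: [0.5204, -0.0611, 0.0201]
ee_rot: [3.127, -0.297, 0.0]
wrist_force: [-1.7, -0.7, 0.4]
width: -0.0002
```

```bash
python3 st.py;python3 pic.py 10 wrist
```

```text
t 12.25 p [ 0.5204 -0.0611  0.0201] chest [-0.0823 -0.0843] yaw tool x -0.1892 tilt -1.0 F [-1.68 -0.73  0.41] Fchest [-1.52 -1.03] w -0.0002
```

View pics/wrist10.png

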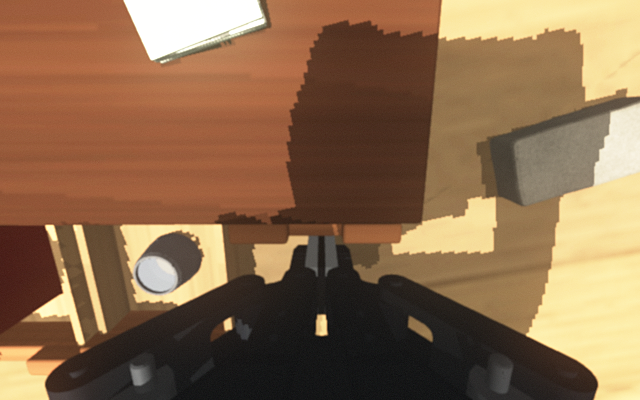

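Emit:
{"op": "servo_tool", "data": {"deltas": [[1,0.001,0,0,0],[1,0.001,0,0,0]]}}

```text
t: 12.5
eef_pos: [0.5224, -0.0615, 0.0201]
ee_rot: [3.128, -0.297, -0.0]
wrist_force: [-2.1, 0.1, 0.9]
width: -0.0
```

Emit:
{"op": "servo_tool", "data": {"deltas": [[1,0.001,0,0,0]]}}

```text
t: 12.6
eef_pos: [0.5233, -0.0616, 0.0201]
ee_rot: [3.128, -0.297, -0.0]
wrist_force: [-1.1, 0.5, 1.5]
width: 0.0004
```

Emit:
{"op": "servo_tool", "data": {"deltas": [[1,0.0005,0,0,0],[1,0,0,0,0]]}}

```text
t: 12.8
eef_pos: [0.5238, -0.0617, 0.0201]
ee_rot: [3.128, -0.297, -0.0]
wrist_force: [-1.3, -0.9, 0.7]
width: -0.0003
```

Not yet against the stop. I'll keep going in millimetre steps.

Emit:
{"op": "servo_tool", "data": {"deltas": [[1,0.001,0,0,0]]}}

```text
t: 12.9
eef_pos: [0.524, -0.0618, 0.02]
ee_rot: [-3.127, 0.297, 0.004]
wrist_force: [-7.9, 0.3, 6.0]
width: -0.0003
```

Emit:
{"op": "servo_tool", "data": {"deltas": [[1,0.001,0,0,0]]}}

```text
t: 13.0
eef_pos: [0.5241, -0.0618, 0.0199]
ee_rot: [-3.127, 0.297, 0.008]
wrist_force: [-14.0, 2.0, 9.6]
width: -0.0001
```

```bash
python3 st.py;python3 pic.py 11 wrist
```

```text
t 13.0 p [ 0.5241 -0.0618  0.0199] chest [-0.0786 -0.0842] yaw tool x -0.1891 tilt -1.0 F [-13.99   2.01   9.62] Fchest [-14.12  -0.65] w -0.0001
```

View pics/wrist11.png

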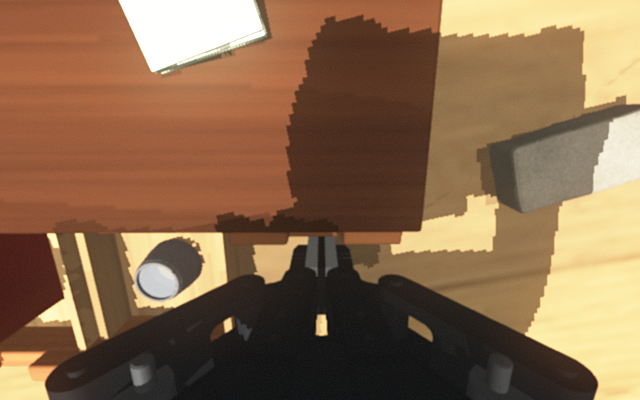

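A firm stop at 14 N and chest x = -0.0786 means the right drawer is shut. Backing off, then moving over to the middle one.

Emit:
{"op": "servo_tool", "data": {"deltas": [[1,-0.003,0,0,0],[1,-0.01,0,0,0],[1,-0.02,0,0,0],[1,-0.03,0,0,0],[1,-0.03,0,0,0],[1,-0.006,-0.015,0,0],[1,0,-0.025,0,0],[1,0,-0.025,0,0],[1,0,-0.019,0,0],[1,0.006,0,0,0],[1,0.006,0,0,0],[1,0.004,0,0,0],[1,0.003,0,0,0],[1,0.002,0,0,0]]}}

```text
t: 14.45
eef_pos: [0.4652, 0.0344, 0.02]
ee_rot: [3.127, -0.298, 0.0]
wrist_force: [0.7, 0.0, 0.7]
width: -0.0003
```

```bash
python3 st.py;python3 pic.py 12 wrist
```

```text
t 14.45 p [0.4652 0.0344 0.02  ] chest [-0.1544 -0.0008] yaw tool x -0.1903 tilt -1.0 F [0.69 0.04 0.73] Fchest [0.66 0.17] w -0.0003
```

View pics/wrist12.png

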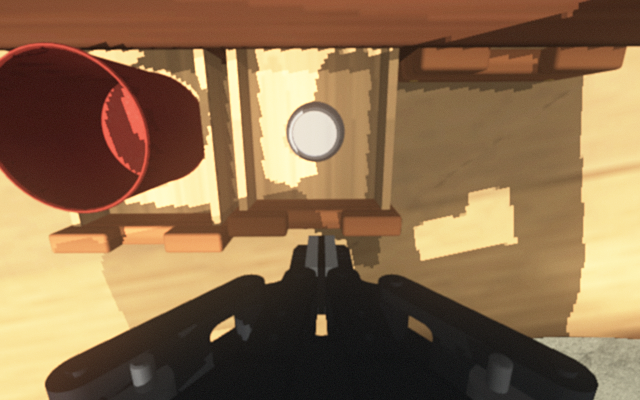

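The right front is flush and the fingers are centred on the middle front. I'll push slightly right of centre for more clearance from the tall tin.

Emit:
{"op": "servo_tool", "data": {"deltas": [[1,0,0.008,0,0],[1,0.002,0,0,0],[1,0.002,0,0,0],[1,0.002,0,0,0],[1,0.003,0,0,0],[1,0.003,0,0,0],[1,0.004,0,0,0],[1,0.004,0,0,0],[1,0.004,0,0,0],[1,0.004,0,0,0],[1,0.004,0,0,0],[1,0.003,0,0,0],[1,0.002,0,0,0]]}}

```text
t: 15.8
eef_pos: [0.5, 0.0202, 0.02]
ee_rot: [-3.127, 0.297, 0.0]
wrist_force: [-1.9, 0.5, 0.2]
width: 0.0003
```

```bash
python3 st.py;python3 pic.py 13 wrist scene
```

```text
t 15.8 p [0.5    0.0202 0.02  ] chest [-0.1176 -0.0082] yaw tool x -0.1892 tilt -1.0 F [-1.94  0.52  0.18] Fchest [-2.    0.15] w 0.0003
```

View pics/wrist13.png

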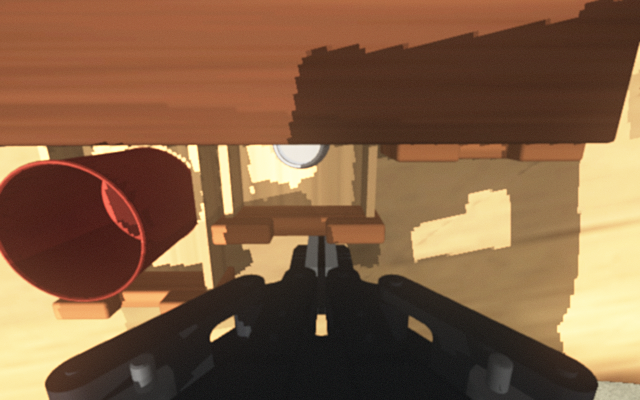

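View pics/scene13.png

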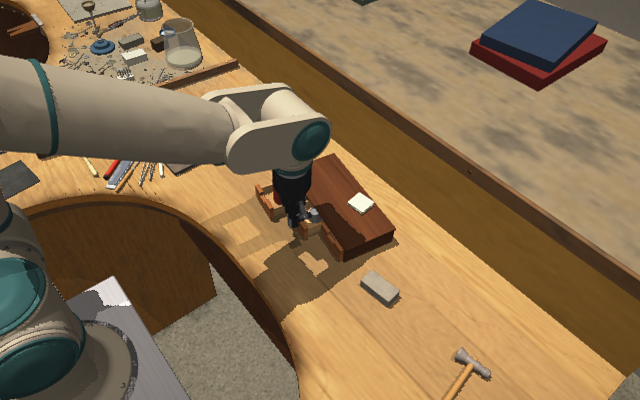

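Run:
```python
from rig import bot
from h import *
f=bot.grab_frame("side");c=cam(f);p=bot.observe()["eef_pos"]
im=cv2.resize(f["color"][130:250,270:380,::-1],None,fx=5,fy=5,interpolation=cv2.INTER_CUBIC)
s=[.6171,.0062,-.1887]
R_=lambda z,y:chest(s,[[-.1176+x,y,z] for x in(-.02,.02)])
# line at height .069 at chest y=+.04 (body's left flank), and .090
for z,col in((.069,(0,255,0)),(.09,(255,255,0))):
    P=(proj(c,R_(z,.035))-[270,130])*5; cv2.line(im,*[tuple(int(v) for v in q) for q in P],col,1)
cv2.imwrite("pics/s14.png",im)
```

```text
(no output)
```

View pics/s14.png

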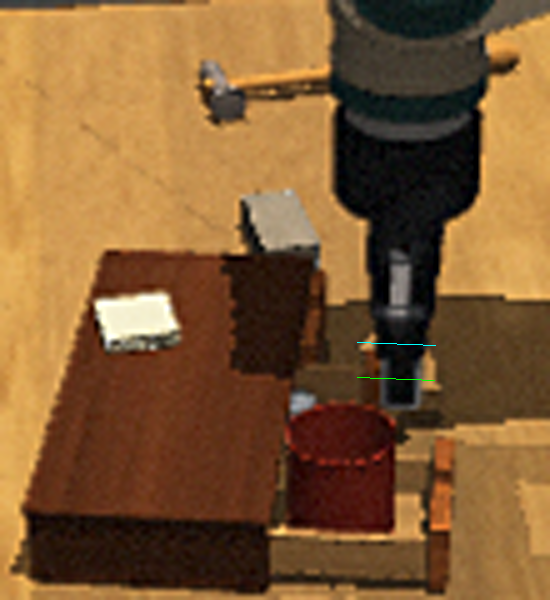

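The linkage flanks sit above z = 0.09 m (cyan line), clear of the 0.069 m tin. Continuing.

Emit:
{"op": "servo_tool", "data": {"deltas": [[1,0.003,0,0,0],[1,0.003,0,0,0],[1,0.003,0,0,0],[1,0.003,0,0,0],[1,0.003,0,0,0],[1,0.003,0,0,0],[1,0.003,0,0,0],[1,0.003,0,0,0],[1,0.002,0,0,0],[1,0.002,0,0,0],[1,0.002,0,0,0],[1,0.002,0,0,0],[1,0.001,0,0,0],[1,0.001,0,0,0],[1,0.001,0,0,0],[1,0.001,0,0,0],[1,0.001,0,0,0]]}}

```text
t: 17.65
eef_pos: [0.5362, 0.0133, 0.0201]
ee_rot: [3.127, -0.297, -0.0]
wrist_force: [-0.6, 1.6, 0.5]
width: -0.0001
```

Emit:
{"op": "servo_tool", "data": {"deltas": [[1,0.001,0,0,0]]}}

```text
t: 17.75
eef_pos: [0.5371, 0.0131, 0.0201]
ee_rot: [3.127, -0.297, -0.0]
wrist_force: [-1.5, 3.1, 0.3]
width: -0.0
```

```bash
python3 st.py
```

```text
t 17.75 p [0.5371 0.0131 0.0201] chest [-0.0798 -0.0082] yaw tool x -0.1891 tilt -1.0 F [-1.46  3.05  0.26] Fchest [-2.01  2.72] w -0.0
```

Emit:
{"op": "servo_tool", "data": {"deltas": [[1,0.001,0,0,0]]}}

```text
t: 17.85
eef_pos: [0.5378, 0.013, 0.02]
ee_rot: [3.128, -0.297, -0.002]
wrist_force: [-5.5, 2.0, 3.8]
width: -0.0002
```

Emit:
{"op": "servo_tool", "data": {"deltas": [[1,0.001,0,0,0]]}}

```text
t: 17.95
eef_pos: [0.5379, 0.0129, 0.02]
ee_rot: [-3.128, 0.297, 0.006]
wrist_force: [-12.7, 3.3, 7.3]
width: 0.0002
```

Emit:
{"op": "servo_tool", "data": {"deltas": [[1,0.0005,0,0,0]]}}

```text
t: 18.05
eef_pos: [0.5379, 0.0129, 0.02]
ee_rot: [-3.127, 0.296, 0.008]
wrist_force: [-12.8, 3.3, 9.1]
width: -0.0
```

```bash
python3 st.py
```

```text
t 18.05 p [0.5379 0.0129 0.02  ] chest [-0.0791 -0.0082] yaw tool x -0.189 tilt -1.0 F [-12.78   3.26   9.07] Fchest [-13.17   0.81] w -0.0
```

The middle drawer is against its stop too. Backing straight out, then up.

Emit:
{"op": "servo_tool", "data": {"deltas": [[1,-0.003,0,0,0],[1,-0.01,0,0,0],[1,-0.02,0,0,0],[1,-0.03,0,0,0],[1,-0.03,0,0,0],[1,-0.01,0,0,0],[1,0,0,-0.03,0],[1,0,0,-0.04,0],[1,0,0,-0.04,0],[1,0,0,-0.04,0],[1,0,0,-0.03,0],[1,0,0,0,0]]}}

```text
t: 19.25
eef_pos: [0.4407, 0.0318, 0.2054]
ee_rot: [-3.127, 0.297, -0.016]
wrist_force: [0.4, -0.9, -0.1]
width: -0.0004
```

```bash
python3 st.py; python3 pic.py 15 wrist side
python3 - <<'E'
import cv2
a=cv2.imread("pics/wrist15.png")[0:200,100:420]; cv2.imwrite("pics/w15c.png",cv2.resize(a,(800,500)))
a=cv2.imread("pics/side15.png")[150:300,260:400]; cv2.imwrite("pics/s15c.png",cv2.resize(a,(560,600)))
E
```

```text
t 19.25 p [0.4407 0.0318 0.2054] chest [-0.178 -0.008] yaw tool x -0.1895 tilt -0.9999 F [ 0.37 -0.88 -0.07] Fchest [ 0.53 -0.8 ] w -0.0004
```

View pics/w15c.png

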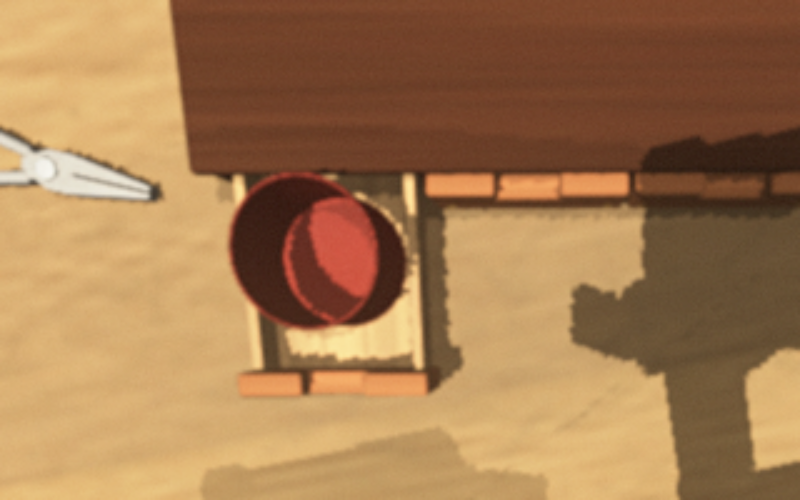

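View pics/s15c.png

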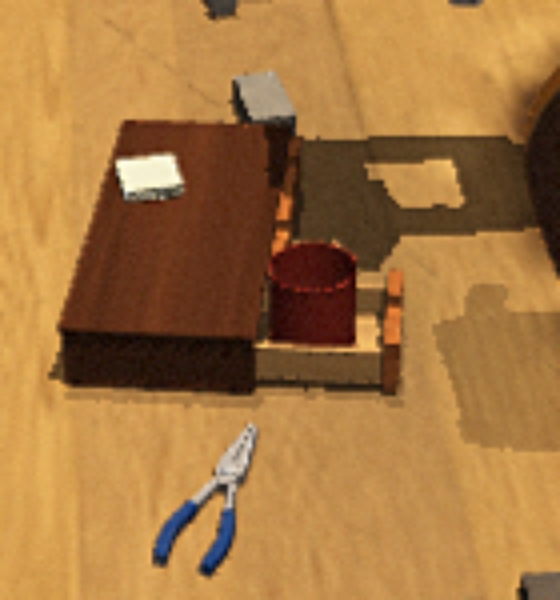

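Middle and right fronts are flush along the case face, and the left drawer and its tin stand open. I'll compare with the first side view, then hand in.

Run:
```python
import cv2,numpy as np
a=cv2.imread("pics/side0.png");b=cv2.imread("pics/side15.png")
for n,(x0,y0,x1,y1) in dict(left_tin=(325,205,365,250),pad=(285,185,310,202),brick=(317,168,335,182),pliers=(295,255,330,295)).items():
    A,B=a[y0:y1,x0:x1],b[y0:y1,x0:x1]
    g=lambda i:cv2.cvtColor(i,cv2.COLOR_BGR2GRAY).astype(np.float32)
    print(n,np.abs(A.astype(int)-B).mean().round(2),cv2.phaseCorrelate(g(A),g(B)))
from rig import bot
print(bot.finish_job())
```

```text
left_tin 11.76 ((-0.19490421771530464, 0.7740021971319173), 0.5210617997911241)
pad 3.46 ((0.5119487139508045, 0.10379293348325902), 1.0006235943900215)
brick 4.96 ((-0.22800173993740103, 0.6716041740384195), 0.9849467462963528)
pliers 3.74 ((0.04723474884485057, 0.06432508789067626), 1.0147469114098284)
the job is handed in; nothing more can be done
None
```

I shut the right drawer (flat tin) and the middle drawer (loupe) slowly with the closed fingertips. I left the left drawer, with the tall tin in it, standing open. The job was handed in at about 19 s.

- **Stops:** I pushed each drawer in 1 mm steps at the end, until it met its stop at about 13–14 N. Both ended within about 1 mm of the expected shut position. In the last pictures both fronts are flush with the case face, and the gripper was clear and raised.
- **First pass missed:** The fingertips sit about 20 mm higher than I had worked out from the tool data. On the first pass at the right drawer they went over its front, through the notch, and hung above the flat tin. I saw no contact: forces stayed below about 1 N and the drawer did not move. I then came up, backed out and pushed again lower.
- **Bystanders and left drawer:** Compared with the first side picture, the pad, brick and pliers shifted by less than 1 pixel. The patch with the left drawer and tin also shows a shift below 1 pixel. That match is weaker (about 0.5 correlation) because the patch also includes the middle drawer, which had moved. By eye the left drawer and the tin are as they were.

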